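Lay the second course of shingles on the roof picture

TASK

On the house picture, the first course of brick-red roof shingles is already glued down. Lay the second course: the two loose full-length brick-red shingles, side by side and flat, each centred over one of the two joints between the three shingles below (so the course is offset by half a length), with its upper long edge in line with the upper edge (the edge away from the robot) of the bare wooden batten. Either shingle may go in either place; let go of both.

Things in the scene. Friction and masses are not known exactly. Their poses are not given: they have to be found in the camera images.
- shingle_a_mid (a point): One of two loose full-length brick-red clay shingles: flat slabs 84 x 50 x 12 mm, 0.1 kg, same either way round, flat on the green table to the robot's right, turned up to 25 degrees. Near them lie a teal one of that size and a 40 mm short red one. The point is its centre, 6 mm above its underside; z up, y along the 84 mm length, x along the 50 mm width (grip it across that).
- shingle_b_mid (a point): The other of two loose full-length brick-red clay shingles: flat slabs 84 x 50 x 12 mm, 0.1 kg, same either way round, flat on the green table to the robot's right, turned up to 25 degrees. Near them lie a teal one of that size and a 40 mm short red one. The point is its centre, 6 mm above its underside; z up, y along the 84 mm length, x along the 50 mm width (grip it across that).
- seat_left (a point): Where the centre of the left (+y) shingle of the second course belongs, half-way up it: its underside lies 6 mm below, the point is 28 mm above the table. y along the course (to the robot's left), x up the roof (away from the robot), z up, turned up to 15 degrees. From here the first course spans x -55 to -5 mm, the batten x -3 to 25 mm; both tops are level, 22 mm above the table.
- seat_right (a point): The same for the right (-y) shingle, 94 mm from the left seat along y, so laid shingles have a 10 mm gap between them. Both seats are on the house picture: a fixed board 240 x 320 x 10 mm, black rim, yellow wall on the robot's side, blue sky beyond. Glued on it are three red shingles 94 mm apart (first course) and, beyond them, a bare wooden batten. Open board past the batten.
Mind the look-alikes: they are no part of the job. What is shaped like the part that bears shingle_a_mid but blue, purple or white is not meant.

How it is judged:
On the way:
1. one red shingle lies in its place over a joint (((horizontal distance between shingle_a_mid and seat_left below 0.015 m and z of shingle_a_mid in the frame of seat_left between -0.005 and 0.005 m and angle between the x axis of shingle_a_mid and the x axis of seat_left, either way round below 0.175 rad and angle between shingle_a_mid's own z axis and vertical below 0.1 rad) or (horizontal distance between shingle_a_mid and seat_right below 0.015 m and z of shingle_a_mid in the frame of seat_right between -0.005 and 0.005 m and angle between the x axis of shingle_a_mid and the x axis of seat_right, either way round below 0.175 rad and angle between shingle_a_mid's own z axis and vertical below 0.1 rad) or (horizontal distance between shingle_b_mid and seat_left below 0.015 m and z of shingle_b_mid in the frame of seat_left between -0.005 and 0.005 m and angle between the x axis of shingle_b_mid and the x axis of seat_left, either way round below 0.175 rad and angle between shingle_b_mid's own z axis and vertical below 0.1 rad) or (horizontal distance between shingle_b_mid and seat_right below 0.015 m and z of shingle_b_mid in the frame of seat_right between -0.005 and 0.005 m and angle between the x axis of shingle_b_mid and the x axis of seat_right, either way round below 0.175 rad and angle between shingle_b_mid's own z axis and vertical below 0.1 rad))), for 0.2 s.
At the end, for the whole second after the job is handed in: Both full-length red shingles lie flat (within 6 degrees) on the first course and batten, one at each seat in either order: centre within 15 mm horizontally and 5 mm in height of the seat, turned within 10 degrees of the course, released and staying so ((((horizontal distance between shingle_a_mid and seat_left below 0.015 m and z of shingle_a_mid in the frame of seat_left between -0.005 and 0.005 m and angle between the x axis of shingle_a_mid and the x axis of seat_left, either way round below 0.175 rad and angle between shingle_a_mid's own z axis and vertical below 0.1 rad) and (horizontal distance between shingle_b_mid and seat_right below 0.015 m and z of shingle_b_mid in the frame of seat_right between -0.005 and 0.005 m and angle between the x axis of shingle_b_mid and the x axis of seat_right, either way round below 0.175 rad and angle between shingle_b_mid's own z axis and vertical below 0.1 rad)) or ((horizontal distance between shingle_a_mid and seat_right below 0.015 m and z of shingle_a_mid in the frame of seat_right between -0.005 and 0.005 m and angle between the x axis of shingle_a_mid and the x axis of seat_right, either way round below 0.175 rad and angle between shingle_a_mid's own z axis and vertical below 0.1 rad) and (horizontal distance between shingle_b_mid and seat_left below 0.015 m and z of shingle_b_mid in the frame of seat_left between -0.005 and 0.005 m and angle between the x axis of shingle_b_mid and the x axis of seat_left, either way round below 0.175 rad and angle between shingle_b_mid's own z axis and vertical below 0.1 rad)))); the robot touches nothing.
It also fails if it takes over 66 s, if anything falls off the work surface, if the arm or the gripper's body presses on something with over 40 N, if the wrist force passes 120 N, or if a joint passes its speed limit or range.

ROBOT

A 6-joint arm with a two-finger parallel gripper is mounted at the origin on the work surface. World frame = base frame: x ahead of the robot, y to its left, z up, the work surface at z = 0. Lengths are in m, angles in rad, forces in N, time in s.
With the tool pointing down it reaches from about 0.425 to 0.95 m from the base axis. Payload 14.7 kg.
Tool frame: the origin (TCP) lies midway between the tips of the shut fingers; the grasp point (between the pads) lies robot.grasp_offset behind it (robot.grasp_offset is the distance from the TCP to the grasp point, in m); z points along the fingers, x is the direction in which the jaws open and shut, and the axes are right-handed (so a half turn about z gives the same grasp; the last joint's range is limited). The gripper opens to 85 mm and grips with 20 to 120 N. Pads are 22 mm wide; open, the fingers measure 114 mm over their backs; the gripper's body (76 mm by 85 mm) begins 54 mm behind the grasp point. The pads swing forward as they close: fully open they stand 13 mm farther back than shut.
Start: joints at [1.094, 0.48, 1.596, -0, 1.065, -0.047], TCP at [0.271, 0.591, 0.231] pointing down, gripper open.
Joint ranges: [-2.75, 2.75], [-0.82, 2.05], [0.23, 2.67], [-1.56, 4.7], [0.09, 2.69], [-2.92, 2.92]. Speed limits (rad/s): [1.89, 1.89, 2.39, 3.01, 3.01, 3.01].

INTERFACE

Orientations are given as a 3x3 rotation matrix whose columns are the frame's x, y, z axes.
In Python, from bench import robot, effector, snapshot, workorder gives the robot as it stands. Calls block until the motion is done:
- robot.move_pose(position, orientation): joint-space move of the TCP to a pose.
- robot.servo_line(position, v=0.15, ori=None): straight line of the TCP; ori=None keeps the orientation; v is the mean speed in m/s.
- robot.move_j(angles): joint-space move.
- effector.release() and effector.close(force=None): open the fingers fully, or close them until they stop; force is the grip in N (None keeps the last).
- robot.dwell(seconds).
- robot.solve_ik(position, orientation): joint angles nearest the present ones, or None.
- snapshot(name): name is "side" or "top"; returns a dict with "color" (384x512x3 uint8, blue, green, red), "K" (3x3 intrinsics, pixels), "world_to_cam" (4x4, takes a point from world to camera coordinates). Camera axes: x right, y up, looking along -z (the intrinsics and any distortion apply to the point x, -y, -z); pixel columns grow to the right and rows downward; lengths in m; the calibration is good to about 2 mm. A picture is of the moment at which its call begins. There is no depth.
A pose or a line that the arm cannot do raises robot.PlanningError and nothing moves.
- workorder.finish_job(): hands the job in, once; it reports no verdict.
Readings, each from a call of its own:
- robot.get_clock(): time.
- robot.get_q(): joint angles.
- robot.get_qvel(): joint speeds.
- robot.get_joint_efforts(): joint torques, N m.
- robot.get_tool_pos(): TCP position.
- robot.get_orientation(): TCP orientation.
- robot.get_ft_force(): force on the tool from outside, world axes, zero at the start.
- robot.get_torque(): the same for the moment, N m.
- robot.get_finger_gap(): finger opening in m.
Only numpy, scipy, OpenCV 4.12 (cv2) and the standard library are available. Lean on these libraries where they do the work, as an engineer would, in place of code of your own. Each camera call takes 0.05 s, during which the arm holds its last target. There are 200 camera calls.

## Working session

There is one attempt and no reset: what is moved stays moved. The work goes in short steps, each a Python script; the robot and the scene stay as the last script left them, time stands still between calls to the robot, and variables do not carry over. Pictures are saved under pics/ and viewed, about 8 in all and at most 12, crops included, and the job is handed in when it is done.

```bash
mkdir -p pics; ls; python3 - <<'E'
from bench import robot, effector, snapshot, workorder
import cv2,numpy as np
for n in("top","side"):
    s=snapshot(n); cv2.imwrite(f"pics/{n}0.png",s["color"]); np.savez(f"pics/{n}0.npz",**s)
    print(n,{k:(np.round(v,4).tolist() if k!="color" else v.shape) for k,v in s.items()})
print(robot.grasp_offset,robot.get_clock(),robot.get_finger_gap(),robot.get_orientation())
E
```

```text
pics
top {'color': (384, 512, 3), 'K': [[429.9378, 0.0, 254.5366], [0.0, 429.9378, 185.6208], [0.0, 0.0, 1.0]], 'world_to_cam': [[0.0258, -0.9993, 0.0261, -0.162], [0.9869, 0.0296, 0.1586, -0.4224], [-0.1592, 0.0217, 0.987, -1.372], [0.0, 0.0, 0.0, 1.0]]}
side {'color': (384, 512, 3), 'K': [[498.0443, 0.0, 265.6428], [0.0, 498.0443, 191.8348], [0.0, 0.0, 1.0]], 'world_to_cam': [[0.9069, -0.4208, -0.0227, -0.4602], [0.2886, 0.5808, 0.7612, -0.0746], [-0.3071, -0.6968, 0.6482, -1.461], [0.0, 0.0, 0.0, 1.0]]}
0.0187 0.1 0.0854365447158267 [[ 4.16709155e-01  9.09039746e-01 -4.70163688e-04]
 [ 9.09039270e-01 -4.16709418e-01 -9.30555941e-04]
 [-1.04183397e-03 -3.96260765e-05 -9.99999457e-01]]
```

View pics/top0.png

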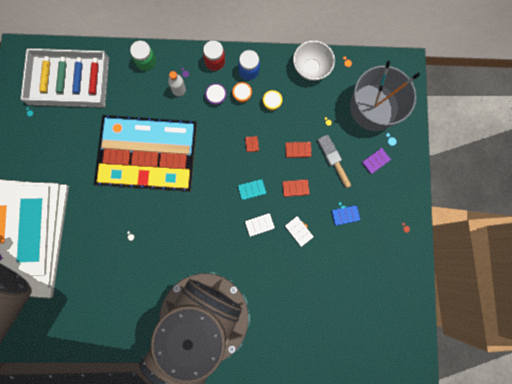

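View pics/side0.png

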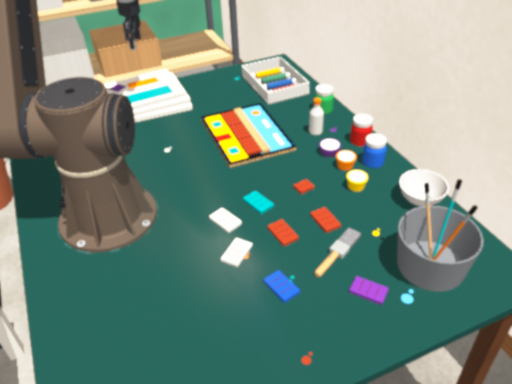

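The top view shows the board around (147,153), with the red course at row 158 and the batten at row 148. The two full red shingles are at (299,150) and (296,188), and the short one is at (252,144). The brush lies close to the upper shingle, on its right. The side view shows the red pair at (325,219) and (284,232).

```bash
cat > h.py <<'E'
import cv2,numpy as np
def topt(s,px,z):
    R=s["world_to_cam"][:3,:3];t=s["world_to_cam"][:3,3];K=s["K"]
    px=np.atleast_2d(px).astype(float)
    d=np.c_[(px[:,0]-K[0,2])/K[0,0],-(px[:,1]-K[1,2])/K[1,1],-np.ones(len(px))]@R
    c=-R.T@t
    return (c+d*((z-c[2])/d[:,2])[:,None])[:,:2]
def reds(s,z,amin=40):
    hsv=cv2.cvtColor(s["color"],cv2.COLOR_BGR2HSV)
    m=(((hsv[...,0]<9)|(hsv[...,0]>174))&(hsv[...,1]>120)&(hsv[...,2]>70)).astype(np.uint8)
    return comps(s,m,z,amin)
def comps(s,m,z,amin=40):
    n,l,st,ce=cv2.connectedComponentsWithStats(m)
    out=[]
    for i in range(1,n):
        if st[i,4]<amin: continue
        r,c=np.nonzero(l==i)
        W=topt(s,np.c_[c,r],z)
        # sub-pixel area moments in world plane
        w,v=np.linalg.eigh(np.cov(W.T)); L=np.sqrt(12*w)
        a=v[:,1]; ang=np.degrees(np.arctan2(-a[0],a[1])); ang=(ang+90)%180-90 # yaw of y axis
        out.append((ce[i].round(1),st[i,4],W.mean(0),L[::-1],ang))
    return out
def show(o):
    for p,a,c,L,g in o: print(p,a,np.round(c,4),np.round(L,4),round(g,1))
E
python3 - <<'E'
from h import *
for n in("top","side"):
    s=dict(np.load(f"pics/{n}0.npz"))
    print(n,"cam",-s["world_to_cam"][:3,:3].T@s["world_to_cam"][:3,3])
    for z in(.012,.022): print(z);show(reds(s,z))
    hsv=cv2.cvtColor(s["color"],cv2.COLOR_BGR2HSV)
    if n=="top":
        print(hsv[144:160,147].tolist())
        c=s["color"][98:200,85:345]; cv2.imwrite("pics/c1.png",cv2.resize(c,None,fx=3,fy=3,interpolation=cv2.INTER_CUBIC))
    m=cv2.inRange(hsv,(10,40,120),(20,170,255))//255; print("batten"); show(comps(s,m,.022))
E
```

```text
top cam [ 0.20260433 -0.11964324  1.42536814]
0.012
[215.   62.7] 200 [ 0.8599 -0.0019] [0.0723 0.0464] 16.0
[93.2 78. ] 201 [0.7883 0.4132] [0.1108 0.0223] -89.8
[251.6 143.8] 181 [ 0.5736 -0.137 ] [0.0518 0.041 ] -82.6
[298.  149.3] 372 [ 0.5596 -0.2947] [0.0848 0.0517] 6.5
[115.8 156.4] 389 [0.5156 0.3152] [0.0895 0.0489] -2.8
[144.3 158.2] 379 [0.5123 0.2201] [0.0887 0.0482] -1.6
[172.6 160.2] 377 [0.5086 0.1257] [0.0894 0.0478] -1.2
[142.9 177.8] 141 [0.4457 0.2204] [0.0509 0.0319] 88.1
[295.4 187.8] 393 [ 0.4273 -0.2871] [0.0858 0.0514] 6.7
0.022
[215.   62.7] 200 [ 0.8553 -0.0028] [0.0718 0.046 ] 16.0
[93.2 78. ] 201 [0.7842 0.4095] [0.11   0.0222] -89.8
[251.6 143.8] 181 [ 0.571  -0.1369] [0.0515 0.0407] -82.6
[298.  149.3] 372 [ 0.557  -0.2934] [0.0842 0.0513] 6.5
[115.8 156.4] 389 [0.5134 0.3121] [0.0888 0.0485] -2.8
[144.3 158.2] 379 [0.5101 0.2177] [0.0881 0.0478] -1.6
[172.6 160.2] 377 [0.5065 0.124 ] [0.0888 0.0475] -1.2
[142.9 177.8] 141 [0.444 0.218] [0.0506 0.0317] 88.1
[295.4 187.8] 393 [ 0.4257 -0.2859] [0.0852 0.0511] 6.7
[[19, 106, 229], [18, 101, 228], [19, 101,
[... 1829 characters left out ...]
6] [0.6207 0.4349] 52.6
[ 52.7 113.3] 869 [-0.0734  0.6482] [0.3469 0.2259] -60.2
[131.4  84. ] 62 [0.2451 0.7371] [0.1005 0.0459] -26.8
[116.  109.4] 51 [0.1461 0.5662] [0.2222 0.0148] -18.5
[105.8 112.3] 68 [0.1067 0.5628] [0.2277 0.0114] -15.2
[ 95.2 122.9] 347 [0.0573 0.5055] [0.2048 0.0477] -18.6
[251.  133.2] 113 [0.5378 0.1899] [0.3663 0.0257] -2.1
[260.4 157.1] 177 [0.5098 0.0429] [0.2405 0.014 ] 87.5
[345.7 153.3] 54 [ 0.7687 -0.0641] [0.0802 0.0663] -85.2
[ 88.3 171.2] 369 [-0.0158  0.2214] [0.1823 0.0663] 76.6
[110.5 231.5] 1294 [-0.0062 -0.0856] [0.2763 0.1574] 87.5
[436.1 232.6] 382 [ 0.7942 -0.4837] [0.2049 0.1013] -38.1
[325.4 264.2] 108 [ 0.4677 -0.4514] [0.107  0.0284] -60.1
```

View pics/c1.png

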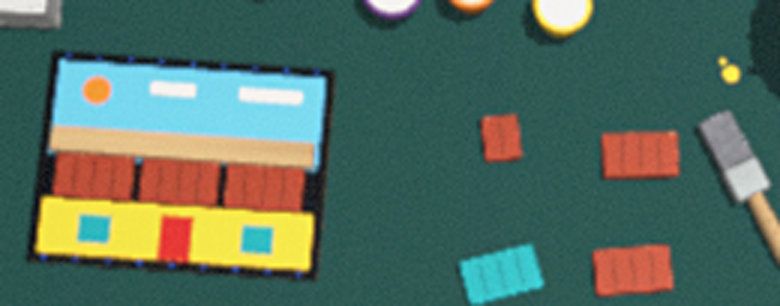

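Both views agree to about 3 mm. The course yaw is −2.1°, and the seat midpoint is about (0.5395, 0.219). I'll pick and place the farther shingle on the left seat first.

```bash
cat > pp.py <<'E'
from bench import robot, effector, snapshot, workorder
import numpy as np, cv2
def ori(deg):
    c,s=np.cos(np.radians(deg)),np.sin(np.radians(deg))
    return np.array([[c,s,0],[s,-c,0],[0,0,-1.]])
YAW=-2.1; MID=np.array([.5395,.219]); YD=np.array([-np.sin(np.radians(YAW)),np.cos(np.radians(YAW))])
def st(tag): print(tag,"t",round(robot.get_clock(),2),"tcp",np.round(robot.get_tool_pos(),4),"gap",round(robot.get_finger_gap(),4),"F",np.round(robot.get_ft_force(),1))
def pick(xy,deg,zg=0.0):
    O=ori(deg)
    robot.move_pose([*xy,.12],O); print("q",np.round(robot.get_q(),2))
    robot.servo_line([*xy,zg],v=.1); st("down")
    effector.close(force=40); st("closed")
    robot.servo_line([*xy,.12],v=.15); st("lifted")
def place(sign,zg=0.0):
    xy=MID+sign*.047*YD
    robot.move_pose([*xy,.12],ori(YAW))
    robot.servo_line([*xy,.05],v=.15)
    robot.servo_line([*xy,zg+.0225],v=.05); st("seat")
    effector.release(); st("released")
    robot.servo_line([*xy,.13],v=.15)
E
python3 - <<'E'
from pp import *
pick([.5605,-.294],6.5)
s=snapshot("side"); cv2.imwrite("pics/lift1.png",s["color"])
E
```

```text
q [-0.53  0.58  1.74  0.    0.83 -0.64]
down t 4.72 tcp [ 0.5609 -0.2942  0.0007] gap 0.0855 F [ 0.1  0.5 -0.8]
closed t 5.18 tcp [ 0.5607 -0.2941  0.0008] gap 0.0487 F [-3.3  0.9 11.6]
lifted t 6.13 tcp [ 0.56   -0.2937  0.1192] gap 0.0487 F [ 0.1 -0.5 -1.4]
```

View pics/lift1.png

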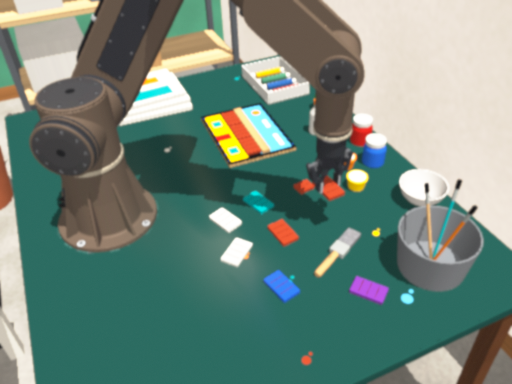

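The shingle is held level at about (332,190), with a 48.7 mm gap and roughly 1 N of load. Next I place it.

```bash
python3 - <<'E'
from pp import *
from h import *
place(+1,.0008)
pick([.4285,-.2865],6.7,.001)
s=snapshot("top"); np.savez("pics/top1.npz",**s); show(reds(s,.034))
cv2.imwrite("pics/t1.png",cv2.resize(s["color"][98:200,85:345],None,fx=3,fy=3,interpolation=cv2.INTER_CUBIC))
E
```

```text
seat t 9.5 tcp [0.5408 0.2658 0.0229] gap 0.0488 F [-1.7 -0.8  2.1]
released t 9.96 tcp [0.5412 0.266  0.0233] gap 0.0855 F [-0.4 -0.1  0.2]
q [-0.65  0.45  2.01  0.    0.69 -0.76]
down t 14.19 tcp [ 0.4288 -0.2868  0.0015] gap 0.0852 F [-0.1  0.7 -0.2]
closed t 14.64 tcp [ 0.4287 -0.2866  0.0016] gap 0.0491 F [-1.6  0.5 10.9]
lifted t 15.58 tcp [ 0.4281 -0.2862  0.1194] gap 0.049 F [-0.5 -0.2 -1.1]
[214.9  62.7] 199 [ 0.8496 -0.0034] [0.0712 0.0454] 16.0
[93.2 78. ] 201 [0.7792 0.4049] [0.109 0.022] -89.8
[251.5 143.8] 182 [ 0.5677 -0.1364] [0.0512 0.0406] -80.7
```

View pics/t1.png

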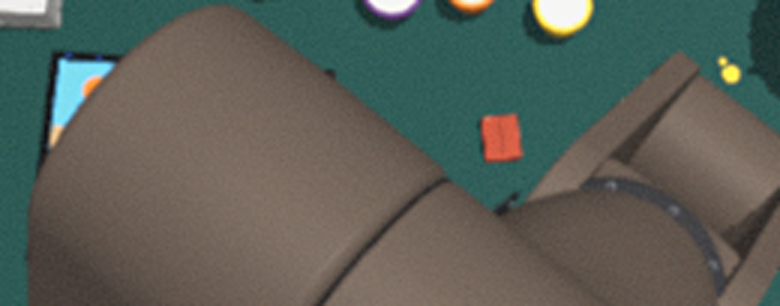

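The arm hides the board from the top camera. I'll place the second shingle, then move clear and check both.

```bash
python3 - <<'E'
from pp import *
from h import *
place(-1,.0008)
q=robot.get_q(); robot.move_j([-1.2,*q[1:]])
for n in("top","side"):
    s=snapshot(n); np.savez(f"pics/{n}2.npz",**s); print(n); show(reds(s,.034))
    r=(slice(85,205),slice(80,280))
    cv2.imwrite(f"pics/{n}2.png",cv2.resize(s["color"][(slice(85,205),slice(60,230)) if n=="top" else (slice(90,180),slice(180,320))],None,fx=4,fy=4,interpolation=cv2.INTER_CUBIC))
st("end")
E
```

```text
seat t 18.66 tcp [0.5375 0.172  0.0232] gap 0.0489 F [-2.8 -0.1  8.6]
released t 19.12 tcp [0.5378 0.172  0.0232] gap 0.0851 F [ 0.1  0.4 -0.3]
top
[215.   62.7] 200 [ 0.8497 -0.0037] [0.0709 0.0455] 15.6
[93.2 78. ] 201 [0.7792 0.4049] [0.109 0.022] -89.8
[251.5 143.8] 183 [ 0.5678 -0.1365] [0.0512 0.0408] -82.1
[144.1 155. ] 1609 [0.5184 0.2162] [0.254  0.0741] -2.3
[142.9 177.9] 142 [0.4418 0.215 ] [0.0502 0.0316] 88.9
side
[226.2 114.9] 55 [0.4978 0.319 ] [0.0542 0.0257] -10.0
[359.  134.8] 311 [ 0.8562 -0.0066] [0.1149 0.0607] -45.0
[303.5 185.9] 189 [ 0.5584 -0.1626] [0.0551 0.0479] -60.4
[306.  359.9] 67 [ 0.2898 -0.6746] [0.0187 0.0172] -44.8
end t 22.73 tcp [ 0.233  -0.5138  0.1294] gap 0.0854 F [-0.7 -0.5 -0.3]
```

View pics/top2.png

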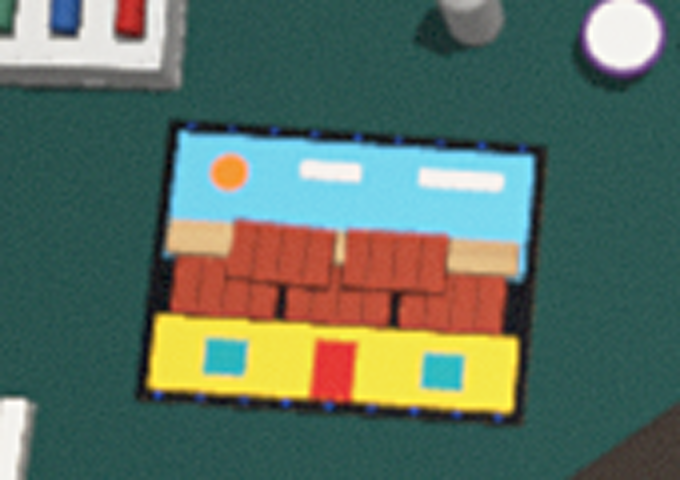

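View pics/side2.png

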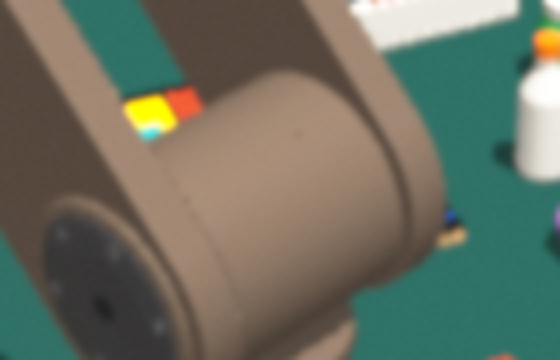

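The top view shows both shingles on the joints, with corners around (235,220) to (448,237) in the crop. Next I'll measure their centres and take an unobstructed side view.

```bash
python3 - <<'E'
from pp import *
from h import *
s=dict(np.load("pics/top2.npz"))
for nm,sg,c in(("left",1,[(235,220),(335,232),(326,290),(228,276)]),("right",-1,[(346,230),(448,237),(444,292),(343,288)])):
    px=np.array(c)/4+[60,85]-.4
    W=topt(s,px,.034); t=MID+sg*.047*YD; y=W[0]+W[3]-W[1]-W[2]
    print(nm,"centre",W.mean(0).round(4),"seat",t.round(4),"err mm",((W.mean(0)-t)*1e3).round(1),"yaw",np.degrees(np.arctan2(-y[0],y[1])).round(1))
q=robot.get_q(); robot.move_j([q[0],.2,1.6,0,1.34,0]); robot.move_j([1.3,.2,1.6,0,1.34,0])
s=snapshot("side"); np.savez("pics/side3.npz",**s); st("end")
cv2.imwrite("pics/side3.png",cv2.resize(s["color"][90:180,180:320],None,fx=5,fy=5,interpolation=cv2.INTER_CUBIC))
E
```

```text
left centre [0.5397 0.2644] seat [0.5412 0.266 ] err mm [-1.5 -1.6] yaw -5.8
right centre [0.5366 0.1704] seat [0.5378 0.172 ] err mm [-1.2 -1.7] yaw -1.4
end t 27.43 tcp [0.1172 0.5333 0.3981] gap 0.0856 F [ 0.8 -0.4 -0. ]
```

View pics/side3.png

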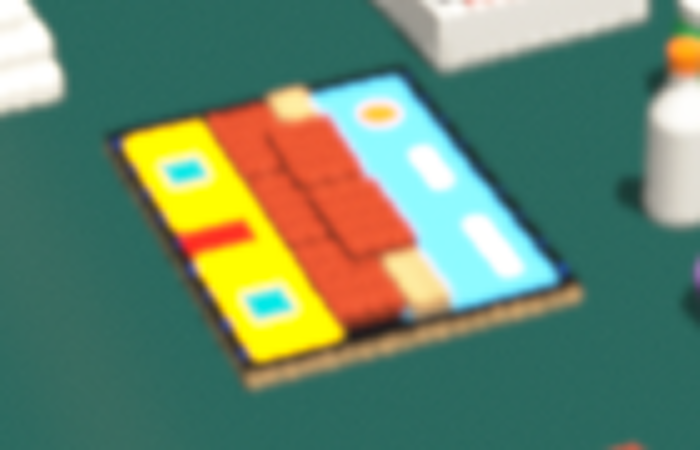

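```bash
python3 -c "
from bench import workorder; workorder.finish_job()"
```

```text
the job is handed in; nothing more can be done
```

I laid both full-length red shingles over the two joints of the first course, released them, moved the arm clear and handed the job in. The last clock reading before handing in was 27.4 s, against the 66 s limit.

| Shingle | Centre offset from my measured seat | Yaw relative to the course (limit 10°) |
|---|---|---|
| Left | about 2.2 mm (limit 15 mm) | about −3.7° |
| Right | about 2.1 mm (limit 15 mm) | about +0.7° |

- **How good these figures are:** they come from shingle corners I read by eye off the last top picture, so the yaws are good to only a few degrees. The seats themselves were measured from the pictures, with about 2 mm of calibration error. The left shingle looks slightly skewed, but within tolerance.
- **Flatness and height:** I only judged these by eye. The last side view, with the arm out of the way, shows both shingles lying flat on the course and batten. I did not measure either from pixels.
- **Disagreements:** the two cameras differed by about 3 mm on where the loose shingles lay.
- **Blocked views:** the arm blocked the top-view check after the first placement and the first side view after the second, so I checked both shingles only after the second was down.
- **Forces:** the highest wrist reading I printed was about 12 N, while the fingers were closing on a shingle.

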